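# Shut the cap chute and hold the hopper lid open for refilling

## Task

A co-worker across the bench is about to top up the bottle-cap hopper. First shut its chute so that no caps run out: push the red paddle along its rail, away from the robot, until the spring detent clicks and the gate stays fully home; only then lift the clear lid by its yellow fin and hold it open at 50 degrees. The lid falls shut by itself, so finish while still holding it steady there in the gripper, and leave the bottles and other things around the machine as they stand.

Things in the scene. Friction and masses are not known exactly. Their poses are not given: they have to be found in the camera images.
- hopper: Cap hopper machine, fixed, turned up to 0.25 rad either way. Origin on the bench; its x points away from the robot, y left, z up. Grey base plate x -125 to 125, y -230 to 200 mm, 12 mm thick. White open box of yellow caps 200 x 220 mm centred at x 0, y +80 mm, rim 140 mm above the bench, under the clear lid. At y -150 mm a rail along x over the chute carries the red gate.
- rail_mid (a point): Middle of the aluminium rail's top, 89 mm above the bench, at hopper x 0, y -150 mm. The rail runs 120 mm either way along the hopper's x; at its far end a steel stop (x +106 to +120 mm) rises 15 mm above the rail. A black detent housing 34 by 30 mm, top 100 mm above the bench, stands to its right, centred at hopper x +10, y -199 mm.
- paddle (a point): Centre of the red upright paddle on the gate: 14 mm thick along the hopper's x, 36 mm wide along y, 46 mm high; this point is 132 mm above the bench, the paddle's top 155 mm. The dark carriage under it is 50 mm long (x), 30 mm wide, its top 109 mm above the bench. The paddle lies at hopper x = -50 mm + the gate's joint value, y = -150 mm.
- gate (a joint): Travel of the chute gate in m along the hopper's +x (away from the robot): 0 open, 0.065 fully home at a hard stop. It starts between 0 and 0.03 and stays where it is left (friction about 0.8 N). From about 0.053 a spring ball resists with some 4 N more; past about 0.061 it snaps the gate forward and keeps it home; some 4 N pull it out again.
- fin (a point): Grip point in the yellow fin standing square on the lid near its front edge: a plate 12 mm thick across the hopper's y, 40 mm long, 52 mm high; free edge 19 mm beyond this point, lid's top face 33 mm below it. 180 mm from the hinge axis along the lid, 39 mm square to it; lid shut: hopper x -74, y +80, 179 mm above the bench. Pinched by its faces it can pivot in the fingers.
- lid_hinge (a point): Middle of the lid's hinge axis, along the hopper's y at the hopper's far side: hopper x = +106 mm, y = +80 mm, 140.5 mm above the bench.
- lid (a joint): Opening angle of the lid in rad: 0 shut (level), growing as its front edge rises and swings away from the robot, at most 1.45; 50 degrees is 0.873. Clear plate with blue edges, 212 (x) by 226 (y) by 6 mm, 0.28 to 0.46 kg; its weight and a light spring close it from any angle, so holding it takes about 2 to 4 N at the fin.
- bottle_a: Loose amber honey bottle with yellow cap, 68 mm across, 170 mm high, standing to the right of the machine, beyond the rail (about 0.34 to 0.38 m to the right of the hopper's origin); origin at the centre of its underside. Leave it alone.
- bottle_b: The other loose honey bottle, same kind, 68 mm across, 170 mm high, close behind the hopper; origin at the centre of its underside. Leave it alone.
- jar: Loose amber jar with yellow lid, 72 mm across, 85 mm high, left of the machine; origin at the centre of its underside. Leave it alone.
- cup: Loose blue mug, 80 mm across, 90 mm high, nearer the robot on the left; origin at the centre of its underside. Leave it alone.
- scraper: Loose spatula lying flat on the right, nearer the robot, under 300 mm long and 40 mm high; origin at the middle of its underside, handle towards its -x. Leave it alone.
- funnel: Loose white funnel standing mouth down, 64 mm across, 90 mm high, close behind the machine's right half; origin at the centre of its underside. Leave it alone.

How it is judged:
By the outcome, as a careful person would: the job done as asked, in the order asked, and still so for the second after the job is handed in, while the arm keeps its last pose, push and grip.
It also fails if it takes over 54 s, if anything falls off the work surface, if the arm or the gripper's body presses on something with over 40 N, if the wrist force passes 120 N, or if a joint passes its speed limit or range.

## Robot

A 7-joint arm with a two-finger parallel gripper is mounted at the origin on the work surface. World frame = base frame: x ahead of the robot, y to its left, z up, the work surface at z = 0. Lengths are in m, angles in rad, forces in N, time in s.
With the tool pointing down it reaches from about 0.4 to 0.85 m from the base axis. Payload 4.5 kg.
Tool frame: the origin (TCP) lies at the very end of the fingers, on their centre line; the grasp point (between the pads) lies 19 mm behind it (ctrl.grip_depth is the distance from the TCP to the grasp point, in m); z points along the fingers, y is the line along which they close (so a half turn about z gives the same grasp; the last joint's range is limited). The gripper opens to 88 mm and grips with 3 to 60 N. Pads are 18 mm wide; open, the fingers measure 123 mm over their backs; the gripper's body (75 mm by 187 mm) begins 45 mm behind the grasp point.
Start: joints at [1.371, 0.689, -0.195, 1.565, 0.157, 0.902, -0.215], TCP at [0.145, -0.608, 0.239] pointing down, gripper open.
Joint ranges: [-3.01, 3.01], [-0.46, 2.08], [-1.47, 1.51], [0.13, 2.56], [-1, 4.14], [0.04, 2.09], [-2.66, 2.66]. Speed limits (rad/s): [2.57, 2.57, 3.14, 3.14, 3.14, 3.14, 3.14].

## Interface

Orientations are given as a rotation vector (axis times angle).
In Python, from rig import ctrl, vision gives the robot as it stands.
- The arm moves only by the tool carry_out, never from a script. Its argument "targets" is a list of rows, each an object of numbers: "ax", "ay", "az": the turn, a rotation vector about the tool's x, y, z in degrees; "x", "y", "z": the shift along the tool's x, y, z in m; "jaw": the opening, from 0 (shut) to 1 (fully open). In form: [{"ax": .., "ay": .., "az": .., "x": .., "y": .., "z": .., "jaw": ..}, ...]. A call has 1 to 20 rows; each row is the pose to reach, as a shift and turn from the pose commanded when the call began, along the tool's axes at that moment; what a row does not reach only later rows make up. A row lasts 1/12 s, in which the tool goes at most 41.7 mm and 7.16 degrees, less where a joint would pass 70% of its speed; a pose out of reach is approached as far as the arm can. A call with a gripper value outside its range is refused whole. The fingers move at their own pace and stop on an object; the grip force is fixed at half the most. Time passes only in rows, so rows that repeat a pose let the fingers close. It gives the time, the measured TCP pose, the force, the opening and the grip force at its end, in the units of the state.
- ctrl.sense(): the state, without advancing time (a new reading comes with each control period).
- vision.snapshot(name): name is "scene" or "top"; returns a dict with "color" (384x512x3 uint8, red, green, blue), "depth" (384x512 float32, m along the optical axis (not along the pixel's ray), 0 where there is no reading), "vertical_fov" (degrees; the focal length in pixels is half the picture's height over the tangent of half this angle, whatever the lens; pixels are square), "cx", "cy" (the principal point, pixels), "rvec" (rotation vector, rad) and "tvec" (3), from world to camera coordinates, as OpenCV has them. Camera axes: x right, y down, z forward; pixel columns grow to the right and rows downward; lengths in m; the calibration is good to about 2 mm. A picture is of the moment at which its call begins.
- ctrl.hand_in(): hands the job in; it is judged then, once.
The state is a dict: "t": time; "joints": joint angles; "qvel": joint speeds; "tau": joint torques, N m; "eef_pos": TCP position; "tcp_rot": TCP orientation; "wrist_force": force on the tool from outside, world axes, zero at the start; "wrist_torque": the same for the moment, N m; "opening": finger opening in m; "grasp_force": force on a finger pad.
Only numpy, scipy, OpenCV 4.12 (cv2) and the standard library are available. Lean on these libraries where they do the work, as an engineer would, in place of code of your own. Each camera call takes 0.05 s, during which the arm holds its last target. There are 200 camera calls.

## Working session

There is one attempt and no reset: what is moved stays moved. The work goes in short steps, Python scripts to look and compute and a tool call to move; the robot and the scene stay as the last step left them, time stands still between calls to the robot, and variables do not carry over. Pictures are saved under pics/ and viewed, at most 10 in all, crops included, and the job is handed in when it is done.

Besides the shell and the picture viewer there is one more tool, called after "Request:" as a command line: name --argument value ..., lists and objects as JSON in quotes. carry_out: Moves the arm, as the interface text tells. Its arguments: {"type":"object","properties":{"targets":{"type":"array"}},"required":["targets"]}

```bash
mkdir -p pics
cat > h.py <<'E'
import numpy as np, cv2
from rig import ctrl, vision
from scipy.spatial.transform import Rotation as R
def snap(n):
    s=vision.snapshot(n); h=s["color"].shape[0]
    f=h/2/np.tan(np.radians(s["vertical_fov"])/2)
    Rm=R.from_rotvec(np.ravel(s["rvec"])).as_matrix(); t=np.ravel(s["tvec"])
    d=s["depth"]; v,u=np.mgrid[:d.shape[0],:d.shape[1]]
    P=np.stack([(u-s["cx"])/f*d,(v-s["cy"])/f*d,d],-1)
    W=(P-t)@Rm; W[d<=0]=np.nan
    return s,W
def save(n,img): cv2.imwrite("pics/"+n,cv2.cvtColor(img,cv2.COLOR_RGB2BGR))
E
python3 - <<'E'
from h import *
a,W=snap("scene"); b,V=snap("top")
save("s0.png",a["color"]); save("t0.png",b["color"])
np.savez("p0.npz",a=a["color"],W=W,b=b["color"],V=V)
for s in (a,b):
    Rm=R.from_rotvec(np.ravel(s["rvec"])).as_matrix(); print(-Rm.T@np.ravel(s["tvec"]),Rm[2],s["vertical_fov"])
x=ctrl.sense(); print(x)
for n,s,P in(("s",a,W),("t",b,V)):
    h=cv2.cvtColor(s["color"],cv2.COLOR_RGB2HSV)
    for c,m in (("red",((h[...,0]<6)|(h[...,0]>174))&(h[...,1]>150)&(h[...,2]>80)),("yel",(h[...,0]>20)&(h[...,0]<33)&(h[...,1]>130)&(h[...,2]>120))):
        k,l,st,ce=cv2.connectedComponentsWithStats(m.astype(np.uint8))
        for i in range(1,k):
            if st[i,4]>25:
                q=P[l==i]; print(n,c,st[i],np.nanmedian(q,0).round(3),np.nanpercentile(q,2,0).round(3),np.nanpercentile(q,98,0).round(3))
E
```

```text
[ 1.13403352 -0.72251763  0.98271595] [-0.47300429  0.58199181 -0.66147749] 52.62486146413974
[0.32172074 0.04990933 1.28760361] [ 0.19085643 -0.01983207 -0.9814176 ] 54.43980594788946
{'t': 0.1, 'joints': array([ 1.37084368,  0.68986781, -0.19453137,  1.56621463,  0.15733448,
        0.90245558, -0.2150881 ]), 'qvel': array([-3.93968641e-04,  8.81569965e-04,  6.52753237e-04, -3.34912896e-03,
       -3.13431876e-03, -7.00181816e-05,  1.27803516e-03]), 'tau': array([-3.35462886e-03, -5.28501320e+01, -1.27140652e+00, -1.53837436e+01,
       -5.25110832e-02,  2.00794362e-03,  3.09197378e-05]), 'eef_pos': array([ 0.14460284, -0.60749018,  0.23801743]), 'tcp_rot': array([-3.11862920e+00, -3.66344795e-01,  4.84161941e-04]), 'wrist_force': array([-0.3975384 , -0.02281429,  1.02423044]), 'wrist_torque': array([ 0.00536713,  0.04445818, -0.02876   ]), 'grasp_force': 0.0, 'opening': 0.0879234266796327}
s red [202 218   8   7  26] [ 0.515 -0.188  0.156] [ 0.511 -0.202  0.153] [ 0.519 -0.174  0.158]
s yel [447 114  10   5  29] [0.901 0.844 0.161] [ 0.656  0.824 -0.586] [0.916 2.275 0.167]
s yel 
[... 3250 characters left out ...]
1] [ 0.747 -0.555  0.07 ] [ 0.772 -0.532  0.089]
t yel [436 136  11   8  67] [ 0.754 -0.613  0.069] [ 0.741 -0.625  0.057] [ 0.769 -0.601  0.079]
t yel [227 139  10   9  70] [0.701 0.106 0.17 ] [0.689 0.094 0.164] [0.715 0.122 0.174]
t yel [376 157   9  10  67] [ 0.645 -0.356  0.169] [ 0.632 -0.369  0.165] [ 0.658 -0.345  0.174]
t yel [175 181  19  18 272] [0.57  0.265 0.085] [0.543 0.237 0.08 ] [0.597 0.292 0.089]
t yel [296 186  10  10  79] [ 0.578 -0.123  0.047] [ 0.561 -0.138  0.043] [ 0.592 -0.107  0.053]
t yel [286 191   9  10  70] [ 0.557 -0.086  0.05 ] [ 0.543 -0.1    0.045] [ 0.571 -0.072  0.054]
t yel [251 214   4  14  44] [0.456 0.042 0.198] [0.436 0.038 0.186] [0.476 0.047 0.203]
```

Run:
```python
from h import *
z=np.load("p0.npz")
save("t1.png",cv2.resize(z["b"][110:280,150:410],None,fx=3,fy=3,interpolation=cv2.INTER_CUBIC))
save("s1.png",cv2.resize(z["a"][150:330,140:360],None,fx=3,fy=3,interpolation=cv2.INTER_CUBIC))
# lid blue edge points, at z~0.14
h=cv2.cvtColor(z["b"],cv2.COLOR_RGB2HSV); V=z["V"]
m=(h[...,0]>95)&(h[...,0]<125)&(h[...,1]>100)
k,l,st,ce=cv2.connectedComponentsWithStats(m.astype(np.uint8),connectivity=8)
for i in range(1,k):
    if st[i,4]>25:
        q=V[l==i]; q=q[~np.isnan(q[:,0])]; 
        print(st[i],np.median(q,0).round(3)); 
        s=q[(abs(q[:,2]-.145)<.012)]
        if len(s)>20:
            r=cv2.minAreaRect(s[:,:2].astype(np.float32)*1000); print(r)
# rail top z .089
q=V[(abs(V[...,2]-.089)<.006)&(V[...,1]<-.08)&(V[...,1]>-.32)&(V[...,0]>.3)&(V[...,0]<.85)]
print(len(q)); print(cv2.minAreaRect(q[:,:2].astype(np.float32)*1000))
```

```text
[   0   69  135   75 2309] [0.783 0.602 0.066]
[82 71 17 12 72] [0.975 0.599 0.094]
[58 73 16 11 65] [0.967 0.682 0.093]
[33 75 17 10 56] [0.959 0.764 0.097]
[ 9 77 15  9 52] [0.95  0.848 0.098]
[ 0 95 13 10 57] [0.88  0.889 0.087]
[ 210  162   81   76 1036] [0.497 0.049 0.147]
((530.7371826171875, 51.59266662597656), (216.2559814453125, 225.64830017089844), 7.5648040771484375)
[123 255  36  25 622] [0.319 0.406 0.033]
468
((594.3978881835938, -186.51068115234375), (302.064208984375, 96.83050537109375), 14.970749855041504)
```

View pics/t0.png

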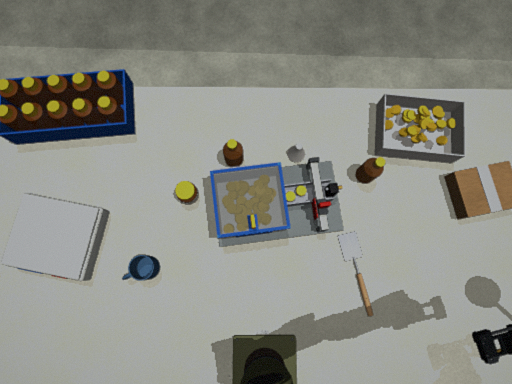

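View pics/s0.png

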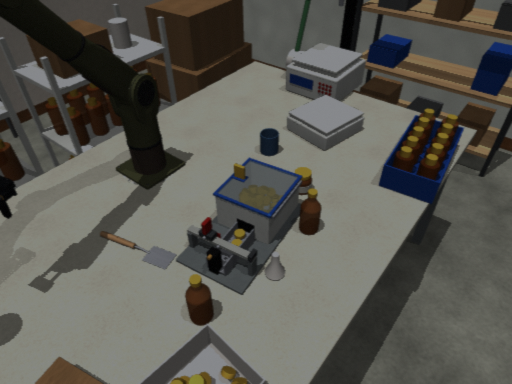

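The top view shows the lid at about (248,200), the fin at (252,220), the red paddle at (322,206) and the rail running from (314,160) to (322,230). The hopper yaw is about +7.6°, with rail_mid near (0.561, -0.176). The fin is measured at (0.456, 0.042), against (0.457, 0.042) predicted from the lid rectangle, so they agree. First I move above the rail behind the paddle, with the fingers shut.

Request:
carry_out --targets '[{"x": 0.42, "y": -0.332, "az": 5.8, "jaw": 0}, {"x": 0.42, "y": -0.332, "az": 5.8, "jaw": 0}, {"x": 0.42, "y": -0.332, "az": 5.8, "jaw": 0}, {"x": 0.42, "y": -0.332, "az": 5.8, "jaw": 0}, {"x": 0.42, "y": -0.332, "az": 5.8, "jaw": 0}, {"x": 0.42, "y": -0.332, "az": 5.8, "jaw": 0}, {"x": 0.42, "y": -0.332, "az": 5.8, "jaw": 0}, {"x": 0.42, "y": -0.332, "az": 5.8, "jaw": 0}, {"x": 0.42, "y": -0.332, "az": 5.8, "jaw": 0}, {"x": 0.42, "y": -0.332, "az": 5.8, "jaw": 0}, {"x": 0.42, "y": -0.332, "az": 5.8, "jaw": 0}, {"x": 0.42, "y": -0.332, "az": 5.8, "jaw": 0}, {"x": 0.42, "y": -0.332, "az": 5.8, "jaw": 0}, {"x": 0.42, "y": -0.332, "az": 5.8, "jaw": 0}, {"x": 0.42, "y": -0.332, "az": 5.8, "jaw": 0}, {"x": 0.42, "y": -0.332, "az": 5.8, "jaw": 0}, {"x": 0.42, "y": -0.332, "az": 5.8, "jaw": 0}, {"x": 0.42, "y": -0.332, "az": 5.8, "jaw": 0}]'

```text
$.targets[0]: bad value
```

Request:
carry_out --targets '[{"ax": 0.0, "ay": 0.0, "az": 5.8, "x": 0.42, "y": -0.332, "z": 0.0, "jaw": 0.0}, {"ax": 0.0, "ay": 0.0, "az": 5.8, "x": 0.42, "y": -0.332, "z": 0.0, "jaw": 0.0}, {"ax": 0.0, "ay": 0.0, "az": 5.8, "x": 0.42, "y": -0.332, "z": 0.0, "jaw": 0.0}, {"ax": 0.0, "ay": 0.0, "az": 5.8, "x": 0.42, "y": -0.332, "z": 0.0, "jaw": 0.0}, {"ax": 0.0, "ay": 0.0, "az": 5.8, "x": 0.42, "y": -0.332, "z": 0.0, "jaw": 0.0}, {"ax": 0.0, "ay": 0.0, "az": 5.8, "x": 0.42, "y": -0.332, "z": 0.0, "jaw": 0.0}, {"ax": 0.0, "ay": 0.0, "az": 5.8, "x": 0.42, "y": -0.332, "z": 0.0, "jaw": 0.0}, {"ax": 0.0, "ay": 0.0, "az": 5.8, "x": 0.42, "y": -0.332, "z": 0.0, "jaw": 0.0}, {"ax": 0.0, "ay": 0.0, "az": 5.8, "x": 0.42, "y": -0.332, "z": 0.0, "jaw": 0.0}, {"ax": 0.0, "ay": 0.0, "az": 5.8, "x": 0.42, "y": -0.332, "z": 0.0, "jaw": 0.0}, {"ax": 0.0, "ay": 0.0, "az": 5.8, "x": 0.42, "y": -0.332, "z": 0.0, "jaw": 0.0}, {"ax": 0.0, "ay": 0.0, "az": 5.8, "x": 0.42, "y": -0.332, "z": 0.0, "jaw": 0.0}, {"ax": 0.0, "ay": 0.0, "az": 5.8, "x": 0.42, "y": -0.332, "z": 0.0, "jaw": 0.0}, {"ax": 0.0, "ay": 0.0, "az": 5.8, "x": 0.42, "y": -0.332, "z": 0.0, "jaw": 0.0}, {"ax": 0.0, "ay": 0.0, "az": 5.8, "x": 0.42, "y": -0.332, "z": 0.0, "jaw": 0.0}, {"ax": 0.0, "ay": 0.0, "az": 5.8, "x": 0.42, "y": -0.332, "z": 0.0, "jaw": 0.0}, {"ax": 0.0, "ay": 0.0, "az": 5.8, "x": 0.42, "y": -0.332, "z": 0.0, "jaw": 0.0}]'

```text
t: 1.52
eef_pos: [0.4752, -0.1894, 0.2385]
tcp_rot: [3.134, 0.204, -0.002]
wrist_force: [0.4, -0.1, 0.9]
opening: 0.0003
grasp_force: 0.0
```

Request:
carry_out --targets '[{"ax": 0.0, "ay": 0.0, "az": 0.0, "x": 0.0, "y": -0.001, "z": 0.04, "jaw": 0.0}, {"ax": 0.0, "ay": 0.0, "az": 0.0, "x": 0.0, "y": -0.001, "z": 0.08, "jaw": 0.0}, {"ax": 0.0, "ay": 0.0, "az": 0.0, "x": 0.0, "y": -0.001, "z": 0.105, "jaw": 0.0}, {"ax": 0.0, "ay": 0.0, "az": 0.0, "x": 0.0, "y": -0.001, "z": 0.115, "jaw": 0.0}, {"ax": 0.0, "ay": 0.0, "az": 0.0, "x": 0.0, "y": -0.001, "z": 0.115, "jaw": 0.0}, {"ax": 0.0, "ay": 0.0, "az": 0.0, "x": 0.005, "y": -0.001, "z": 0.115, "jaw": 0.0}, {"ax": 0.0, "ay": 0.0, "az": 0.0, "x": 0.01, "y": -0.001, "z": 0.115, "jaw": 0.0}, {"ax": 0.0, "ay": 0.0, "az": 0.0, "x": 0.015, "y": -0.001, "z": 0.115, "jaw": 0.0}, {"ax": 0.0, "ay": 0.0, "az": 0.0, "x": 0.02, "y": -0.001, "z": 0.115, "jaw": 0.0}, {"ax": 0.0, "ay": 0.0, "az": 0.0, "x": 0.025, "y": -0.001, "z": 0.115, "jaw": 0.0}, {"ax": 0.0, "ay": 0.0, "az": 0.0, "x": 0.03, "y": -0.001, "z": 0.115, "jaw": 0.0}, {"ax": 0.0, "ay": 0.0, "az": 0.0, "x": 0.035, "y": -0.001, "z": 0.115, "jaw": 0.0}, {"ax": 0.0, "ay": 0.0, "az": 0.0, "x": 0.04, "y": -0.001, "z": 0.115, "jaw": 0.0}, {"ax": 0.0, "ay": 0.0, "az": 0.0, "x": 0.045, "y": -0.001, "z": 0.115, "jaw": 0.0}, {"ax": 0.0, "ay": 0.0, "az": 0.0, "x": 0.05, "y": -0.001, "z": 0.115, "jaw": 0.0}, {"ax": 0.0, "ay": 0.0, "az": 0.0, "x": 0.055, "y": -0.001, "z": 0.115, "jaw": 0.0}, {"ax": 0.0, "ay": 0.0, "az": 0.0, "x": 0.06, "y": -0.001, "z": 0.115, "jaw": 0.0}]'

```text
t: 2.93
eef_pos: [0.5363, -0.1787, 0.1236]
tcp_rot: [-3.135, -0.208, 0.0]
wrist_force: [-0.4, 0.2, 0.4]
opening: 0.0008
grasp_force: 0.5
```

Request:
carry_out --targets '[{"ax": 0.0, "ay": 0.0, "az": 0.0, "x": 0.004, "y": 0.0, "z": 0.0, "jaw": 0.0}, {"ax": 0.0, "ay": 0.0, "az": 0.0, "x": 0.008, "y": 0.0, "z": 0.0, "jaw": 0.0}, {"ax": 0.0, "ay": 0.0, "az": 0.0, "x": 0.012, "y": 0.0, "z": 0.0, "jaw": 0.0}, {"ax": 0.0, "ay": 0.0, "az": 0.0, "x": 0.016, "y": 0.0, "z": 0.0, "jaw": 0.0}, {"ax": 0.0, "ay": 0.0, "az": 0.0, "x": 0.016, "y": 0.0, "z": 0.0, "jaw": 0.0}]'

```text
t: 3.35
eef_pos: [0.5534, -0.1763, 0.1238]
tcp_rot: [3.135, 0.209, 0.004]
wrist_force: [-0.9, -0.2, 0.2]
opening: 0.0008
grasp_force: 0.0
```

Run:
```python
from h import *
a,W=snap("scene")
save("s2.png",cv2.resize(a["color"][170:290,150:310],None,fx=4,fy=4,interpolation=cv2.INTER_CUBIC))
h=cv2.cvtColor(a["color"],cv2.COLOR_RGB2HSV)
m=((h[...,0]<6)|(h[...,0]>174))&(h[...,1]>120)&(h[...,2]>40)
m[:,:150]=0;m[:,320:]=0
q=W[m];q=q[(q[:,2]>.09)&(q[:,2]<.17)]
c=np.cos(.132);s=np.sin(.132);d=q[:,:2]-[.561,-.1764]
L=np.c_[d@[c,s],d@[-s,c],q[:,2]];print(len(L),np.percentile(L,[3,50,97],axis=0).round(4),ctrl.sense()["wrist_force"])
```

```text
90 [[ 0.0075 -0.0211  0.0954]
 [ 0.016  -0.0127  0.1491]
 [ 0.0268  0.015   0.1573]] [-0.21939594  0.05315805 -0.65289174]
```

View pics/s2.png

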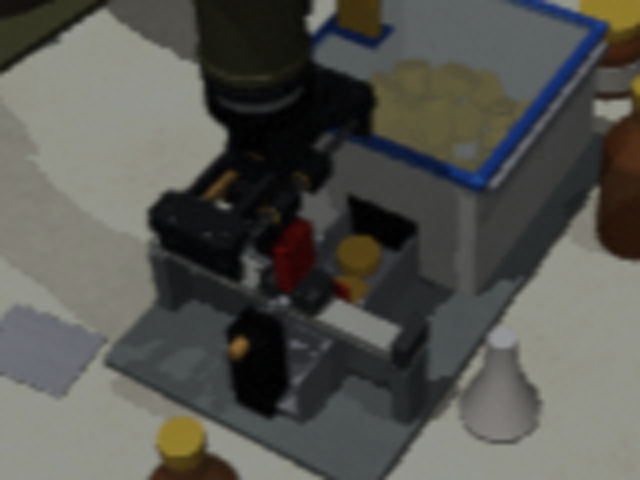

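The picture shows the paddle (crop 293,255) with its faces at about local x 8 to 22 mm, so the gate is near 0.065. I push gently on to the hard stop to confirm.

Request:
carry_out --targets '[{"ax": 0.0, "ay": 0.0, "az": 0.0, "x": 0.003, "y": 0.0, "z": 0.0, "jaw": 0.0}, {"ax": 0.0, "ay": 0.0, "az": 0.0, "x": 0.005, "y": 0.0, "z": 0.0, "jaw": 0.0}, {"ax": 0.0, "ay": 0.0, "az": 0.0, "x": 0.005, "y": 0.0, "z": 0.0, "jaw": 0.0}]'

```text
t: 3.65
eef_pos: [0.555, -0.1763, 0.1236]
tcp_rot: [-3.135, -0.207, 0.006]
wrist_force: [-5.6, 0.2, 3.3]
opening: 0.0004
grasp_force: 2.3
```

Request:
carry_out --targets '[{"ax": 0.0, "ay": 0.0, "az": 0.0, "x": 0.003, "y": 0.0, "z": 0.0, "jaw": 0.0}, {"ax": 0.0, "ay": 0.0, "az": 0.0, "x": 0.006, "y": 0.0, "z": 0.0, "jaw": 0.0}, {"ax": 0.0, "ay": 0.0, "az": 0.0, "x": 0.006, "y": 0.0, "z": 0.0, "jaw": 0.0}]'

```text
t: 3.9
eef_pos: [0.5549, -0.1763, 0.1232]
tcp_rot: [-3.134, -0.205, 0.025]
wrist_force: [-15.5, -0.9, 11.6]
opening: 0.0006
grasp_force: 7.9
```

It now takes 15 N with no motion, so the gate is at the hard stop. Retreat and rise.

Request:
carry_out --targets '[{"ax": 0.0, "ay": 0.0, "az": 0.0, "x": -0.015, "y": 0.0, "z": 0.0, "jaw": 0.0}, {"ax": 0.0, "ay": 0.0, "az": 0.0, "x": -0.035, "y": 0.0, "z": 0.0, "jaw": 0.0}, {"ax": 0.0, "ay": 0.0, "az": 0.0, "x": -0.05, "y": 0.0, "z": 0.0, "jaw": 0.0}, {"ax": 0.0, "ay": 0.0, "az": 0.0, "x": -0.05, "y": 0.0, "z": -0.04, "jaw": 0.0}, {"ax": 0.0, "ay": 0.0, "az": 0.0, "x": -0.05, "y": 0.0, "z": -0.08, "jaw": 0.0}, {"ax": 0.0, "ay": 0.0, "az": 0.0, "x": -0.05, "y": 0.0, "z": -0.12, "jaw": 0.5}, {"ax": 0.0, "ay": 0.0, "az": 0.0, "x": -0.05, "y": 0.0, "z": -0.135, "jaw": 0.5}, {"ax": 0.0, "ay": 0.0, "az": 0.0, "x": -0.05, "y": 0.0, "z": -0.135, "jaw": 0.5}, {"ax": 0.0, "ay": 0.0, "az": 0.0, "x": -0.05, "y": 0.0, "z": -0.135, "jaw": 0.5}]'

```text
t: 4.65
eef_pos: [0.514, -0.1819, 0.2596]
tcp_rot: [3.134, 0.208, 0.005]
wrist_force: [-0.2, -0.0, -0.7]
opening: 0.0252
grasp_force: 0.0
```

```bash
cat >> h.py <<'E'
YAW=.132; c_,s_=np.cos(YAW),np.sin(YAW); O=np.array([.5412,-.0277,0]); Rh=R.from_euler('z',YAW)
def rel(local_tcp,tilt=0):
    "hopper-frame TCP position -> shift, turn in the present tool frame; tilt swings tool with the lid"
    x=ctrl.sense(); R0=R.from_rotvec(x["tcp_rot"]); p=O+Rh.apply(local_tcp)
    Rt=Rh*R.from_euler('y',tilt,degrees=True)*R.from_euler('x',180,degrees=True)
    return R0.inv().apply(p-x["eef_pos"]).round(4),np.degrees((R0.inv()*Rt).as_rotvec()).round(2)
E
python3 - <<'E'
from h import *
a,W=snap("scene")
h=cv2.cvtColor(a["color"],cv2.COLOR_RGB2HSV)
m=((h[...,0]<6)|(h[...,0]>174))&(h[...,1]>120)&(h[...,2]>40)
m[:,:150]=0;m[:,320:]=0
q=W[m];q=q[(q[:,2]>.12)&(q[:,2]<.17)]
L=Rh.inv().apply(q-O);print(len(L),np.percentile(L,[3,50,97],axis=0).round(4))
m=(h[...,0]>18)&(h[...,0]<35)&(h[...,1]>100)&(h[...,2]>60)
q=W[m];L=Rh.inv().apply(q-O);L=L[(abs(L[:,0]+.074)<.05)&(abs(L[:,1]-.08)<.05)&(L[:,2]>.14)];print(len(L),np.percentile(L,[3,50,97],axis=0).round(4))
b,V=snap("top");h=cv2.cvtColor(b["color"],cv2.COLOR_RGB2HSV)
m=(h[...,0]>18)&(h[...,0]<35)&(h[...,1]>100)&(h[...,2]>60)
q=V[m];L=Rh.inv().apply(q-O);L=L[(abs(L[:,0]+.074)<.05)&(abs(L[:,1]-.08)<.05)&(L[:,2]>.14)];print(len(L),np.percentile(L,[3,50,97],axis=0).round(4))
print(rel([-.074,.08,.235]),rel([-.074,.08,.160]))
E
```

```text
74 [[ 0.0091 -0.1711  0.1255]
 [ 0.0168 -0.1615  0.1526]
 [ 0.0217 -0.1403  0.1575]]
122 [[-0.0929  0.0691  0.1531]
 [-0.0717  0.0725  0.1809]
 [-0.0537  0.0785  0.1995]]
134 [[-0.0947  0.0446  0.1418]
 [-0.0658  0.0844  0.1482]
 [-0.0282  0.1267  0.1999]]
(array([-0.025 , -0.2287,  0.0228]), array([-0.05,  0.1 ,  0.05])) (array([-0.0249, -0.2287,  0.0978]), array([-0.05,  0.1 ,  0.05]))
```

The gate stayed home (paddle centre at local x of about 0.0155). Now to the fin.

Request:
carry_out --targets '[{"ax": 0.0, "ay": 0.0, "az": 0.0, "x": -0.025, "y": -0.227, "z": 0.0, "jaw": 0.5}, {"ax": 0.0, "ay": 0.0, "az": 0.0, "x": -0.025, "y": -0.227, "z": 0.0, "jaw": 0.5}, {"ax": 0.0, "ay": 0.0, "az": 0.0, "x": -0.025, "y": -0.227, "z": 0.0, "jaw": 0.5}, {"ax": 0.0, "ay": 0.0, "az": 0.0, "x": -0.025, "y": -0.227, "z": 0.0, "jaw": 0.5}, {"ax": 0.0, "ay": 0.0, "az": 0.0, "x": -0.025, "y": -0.227, "z": 0.0, "jaw": 0.5}, {"ax": 0.0, "ay": 0.0, "az": 0.0, "x": -0.025, "y": -0.227, "z": 0.0, "jaw": 0.5}, {"ax": 0.0, "ay": 0.0, "az": 0.0, "x": -0.025, "y": -0.227, "z": 0.0, "jaw": 0.5}, {"ax": 0.0, "ay": 0.0, "az": 0.0, "x": -0.025, "y": -0.227, "z": 0.0, "jaw": 0.5}, {"ax": 0.0, "ay": 0.0, "az": 0.0, "x": -0.025, "y": -0.227, "z": 0.0, "jaw": 0.5}, {"ax": 0.0, "ay": 0.0, "az": 0.0, "x": -0.025, "y": -0.227, "z": 0.03, "jaw": 0.5}, {"ax": 0.0, "ay": 0.0, "az": 0.0, "x": -0.025, "y": -0.227, "z": 0.05, "jaw": 0.5}, {"ax": 0.0, "ay": 0.0, "az": 0.0, "x": -0.025, "y": -0.227, "z": 0.07, "jaw": 0.5}, {"ax": 0.0, "ay": 0.0, "az": 0.0, "x": -0.025, "y": -0.227, "z": 0.085, "jaw": 0.5}, {"ax": 0.0, "ay": 0.0, "az": 0.0, "x": -0.025, "y": -0.227, "z": 0.098, "jaw": 0.5}, {"ax": 0.0, "ay": 0.0, "az": 0.0, "x": -0.025, "y": -0.227, "z": 0.098, "jaw": 0.5}]'

```text
t: 6.0
eef_pos: [0.457, 0.0374, 0.1583]
tcp_rot: [3.133, 0.202, -0.008]
wrist_force: [-0.3, -1.0, 0.8]
opening: 0.0442
grasp_force: 0.0
```

Run:
```python
from h import *
a,W=snap("scene")
save("s3.png",cv2.resize(a["color"][130:250,180:340],None,fx=4,fy=4,interpolation=cv2.INTER_CUBIC))
print(Rh.inv().apply(ctrl.sense()["eef_pos"]-O),ctrl.sense()["wrist_force"])
```

```text
[-0.07418212  0.07594449  0.15947637] [0.34628882 0.57235287 0.58753842]
```

View pics/s3.png

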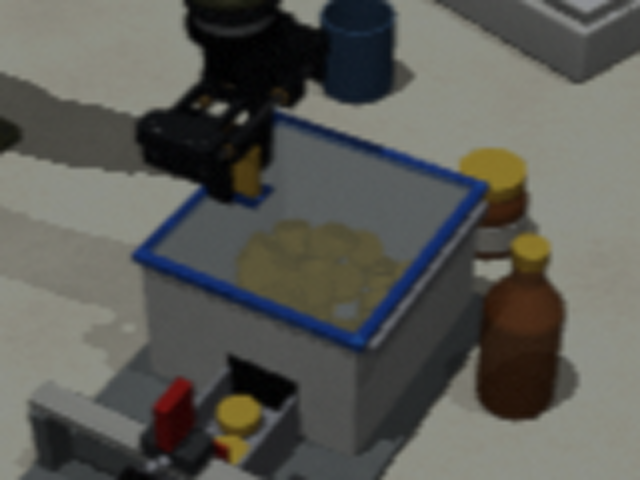

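The fin (crop 247,170) stands between the fingers. I close with a 3 mm centring nudge.

Request:
carry_out --targets '[{"ax": 0.0, "ay": 0.0, "az": 0.0, "x": 0.0, "y": -0.003, "z": 0.0, "jaw": 0.3}, {"ax": 0.0, "ay": 0.0, "az": 0.0, "x": 0.0, "y": -0.003, "z": 0.0, "jaw": 0.0}, {"ax": 0.0, "ay": 0.0, "az": 0.0, "x": 0.0, "y": -0.003, "z": 0.0, "jaw": 0.0}, {"ax": 0.0, "ay": 0.0, "az": 0.0, "x": 0.0, "y": -0.003, "z": 0.0, "jaw": 0.0}, {"ax": 0.0, "ay": 0.0, "az": 0.0, "x": 0.0, "y": -0.003, "z": 0.0, "jaw": 0.0}, {"ax": 0.0, "ay": 0.0, "az": 0.0, "x": 0.0, "y": -0.003, "z": 0.0, "jaw": 0.0}]'

```text
t: 6.55
eef_pos: [0.4586, 0.0397, 0.1612]
tcp_rot: [3.131, 0.203, 0.002]
wrist_force: [1.7, -7.1, 0.1]
opening: 0.0115
grasp_force: 30.0
```

Run:
```python
from h import *
print(rel([-.074,.08,.16]))
for k in (0,.5):
  print(k)
  for t in range(5,56,5):
    a=np.radians(t); g=np.array([.106-.18*np.cos(a)+.039*np.sin(a),.08,.1405+.18*np.sin(a)+.039*np.cos(a)])
    T=k*t; al=np.radians(T); g=g+.019*np.array([-np.sin(al),0,-np.cos(al)])
    print(t,rel(g,T))
```

```text
(array([-0.0011, -0.0023,  0.0012]), array([ 0.21, -0.07, -0.15]))
0
5 (array([ 0.0031, -0.0022, -0.0148]), array([ 0.21, -0.07, -0.15]))
10 (array([ 0.0085, -0.0022, -0.0299]), array([ 0.21, -0.07, -0.15]))
15 (array([ 0.0152, -0.0022, -0.0445]), array([ 0.21, -0.07, -0.15]))
20 (array([ 0.0232, -0.0021, -0.0584]), array([ 0.21, -0.07, -0.15]))
25 (array([ 0.0324, -0.0021, -0.0716]), array([ 0.21, -0.07, -0.15]))
30 (array([ 0.0427, -0.0021, -0.084 ]), array([ 0.21, -0.07, -0.15]))
35 (array([ 0.054 , -0.0021, -0.0954]), array([ 0.21, -0.07, -0.15]))
40 (array([ 0.0663, -0.0021, -0.1058]), array([ 0.21, -0.07, -0.15]))
45 (array([ 0.0794, -0.0021, -0.115 ]), array([ 0.21, -0.07, -0.15]))
50 (array([ 0.0933, -0.0021, -0.1231]), array([ 0.21, -0.07, -0.15]))
55 (array([ 0.1078, -0.0021, -0.1299]), array([ 0.21, -0.07, -0.15]))
0.5
5 (array([ 0.0022, -0.0022, -0.0148]), array([ 0.21, -2.57, -0.15]))
10 (array([ 0.0068, -0.0022, -0.03  ]), array([ 0.2 , -5.07, -0.16]))
15 (array([ 0.0128, -0.0022, -0.0447]), array([ 0.2 , -7.57, -0.16]))
20 (array([ 0.0199, -0.0021, -0.0587]), array([  0.2 , -10.07,  -0.17]))
25 (array([ 0.0283, -0.0021, -0.0721]), array([  0.19, -12.57,  -0.17]))
30 (array([ 0.0378, -0.0021, -0.0846]), array([  0.19, -15.07,  -0.18]))
35 (array([ 0.0483, -0.0021, -0.0963]), array([  0.18, -17.57,  -0.18]))
40 (array([ 0.0598, -0.0021, -0.1069]), array([  0.18, -20.07,  -0.18]))
45 (array([ 0.0721, -0.002 , -0.1165]), array([  0.18, -22.57,  -0.19]))
50 (array([ 0.0852, -0.0021, -0.1249]), array([  0.17, -25.07,  -0.19]))
55 (array([ 0.099 , -0.0021, -0.1321]), array([  0.17, -27.57,  -0.2 ]))
```

Request:
carry_out --targets '[{"ax": 0.0, "ay": -1.2, "az": 0.0, "x": 0.002, "y": 0.001, "z": -0.008, "jaw": 0.0}, {"ax": 0.0, "ay": -2.5, "az": 0.0, "x": 0.003, "y": 0.001, "z": -0.015, "jaw": 0.0}, {"ax": 0.0, "ay": -3.7, "az": 0.0, "x": 0.005, "y": 0.001, "z": -0.023, "jaw": 0.0}, {"ax": 0.0, "ay": -5.0, "az": 0.0, "x": 0.008, "y": 0.001, "z": -0.031, "jaw": 0.0}, {"ax": 0.0, "ay": -6.2, "az": 0.0, "x": 0.011, "y": 0.001, "z": -0.038, "jaw": 0.0}, {"ax": 0.0, "ay": -7.5, "az": 0.0, "x": 0.014, "y": 0.001, "z": -0.045, "jaw": 0.0}, {"ax": 0.0, "ay": -8.7, "az": 0.0, "x": 0.017, "y": 0.001, "z": -0.052, "jaw": 0.0}, {"ax": 0.0, "ay": -10.0, "az": 0.0, "x": 0.021, "y": 0.001, "z": -0.059, "jaw": 0.0}, {"ax": 0.0, "ay": -11.2, "az": 0.0, "x": 0.025, "y": 0.001, "z": -0.066, "jaw": 0.0}, {"ax": 0.0, "ay": -12.5, "az": 0.0, "x": 0.029, "y": 0.001, "z": -0.073, "jaw": 0.0}, {"ax": 0.0, "ay": -12.5, "az": 0.0, "x": 0.029, "y": 0.001, "z": -0.073, "jaw": 0.0}]'

```text
t: 7.47
eef_pos: [0.4864, 0.0434, 0.2339]
tcp_rot: [3.098, 0.203, -0.344]
wrist_force: [-1.3, -4.6, -4.2]
opening: 0.012
grasp_force: 30.0
```

```bash
cat > m.py <<'E'
from h import *
import sys
a,W=snap("scene"); b,V=snap("top"); save(sys.argv[1],cv2.resize(a["color"][110:260,170:370],None,fx=3,fy=3,interpolation=cv2.INTER_CUBIC))
for s,P in ((a,W),(b,V)):
    h=cv2.cvtColor(s["color"],cv2.COLOR_RGB2HSV)
    m=(h[...,0]>100)&(h[...,0]<125)&(h[...,1]>110)
    L=Rh.inv().apply(P[m]-O); ok=(abs(L[:,1]-.08)<.125)&(L[:,2]>.125)&(L[:,0]>-.15)&(L[:,0]<.15); L=L[ok]
    for side in (L[L[:,1]<-.015],L[L[:,1]>.175]):
        if len(side)>15:
            A=side[:,[0,2]]; 
            for _ in range(4):
                vx,vz,x0,z0=cv2.fitLine(A.astype(np.float32),cv2.DIST_HUBER,0,.001,.001).ravel()
                r=abs((A[:,0]-x0)*vz-(A[:,1]-z0)*vx); A=A[r<max(.003,2*np.median(r))]
            ha=np.degrees(np.arctan2(A[:,1]-.1435,.106-A[:,0])[A[:,0]<.03])
            print(len(A),"line deg",np.degrees(np.arctan(-vz/vx)).round(2),"x range",A[:,0].min().round(3),A[:,0].max().round(3),"about hinge",np.median(ha).round(2) if len(ha) else None)
x=ctrl.sense(); T=R.from_rotvec(x["tcp_rot"]); g=Rh.inv().apply(x["eef_pos"]-ctrl.grip_depth*T.as_matrix()[:,2]-O)
d=g-[.106,.08,.1405]; print("grip",g.round(4),"radius",np.hypot(d[0],d[2]).round(4),"lid deg",np.degrees(np.arctan2(d[2],-d[0])-np.arctan2(.039,.18)).round(2))
print(x["wrist_force"].round(1),x["opening"],x["grasp_force"])
for t in (30,35,40,45,48,49,50,51,52,53):
    q=np.radians(t); p=np.array([.106-.18*np.cos(q)+.039*np.sin(q),.08,.1405+.18*np.sin(q)+.039*np.cos(q)])
    p=p+.019*np.array([-np.sin(q/2),0,-np.cos(q/2)]); print(t,*rel(p,t/2))
E
python3 m.py s4.png
```

```text
200 line deg 25.16 x range -0.086 0.108 about hinge 26.18
105 line deg 24.52 x range -0.056 0.106 about hinge 26.46
21 line deg 26.35 x range 0.066 0.104 about hinge None
163 line deg 24.91 x range -0.086 0.106 about hinge 25.95
grip [-0.0414  0.0777  0.2515] radius 0.1845 lid deg 24.75
[-0.2 -5.1 -3.5] 0.01160365961164128 30.00348585192114
30 [ 0.0071 -0.0023 -0.0146] [ 0.17 -2.38 -0.07]
35 [ 0.0148 -0.0023 -0.0283] [ 0.17 -4.88 -0.08]
40 [ 0.0237 -0.0022 -0.0412] [ 0.16 -7.38 -0.08]
45 [ 0.0336 -0.0022 -0.0532] [ 0.16 -9.88 -0.08]
48 [ 0.0401 -0.0022 -0.06  ] [  0.16 -11.38  -0.09]
49 [ 0.0423 -0.0022 -0.0622] [  0.16 -11.88  -0.09]
50 [ 0.0446 -0.0022 -0.0643] [  0.16 -12.38  -0.09]
51 [ 0.0469 -0.0022 -0.0664] [  0.16 -12.88  -0.09]
52 [ 0.0493 -0.0022 -0.0685] [  0.16 -13.38  -0.09]
53 [ 0.0516 -0.0022 -0.0705] [  0.16 -13.88  -0.09]
```

View pics/s4.png

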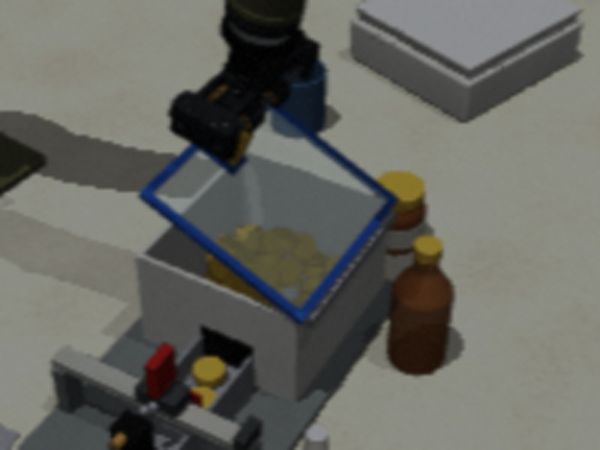

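The lid is up at about 25° (blue edge running from (145,195) to (300,318)), the fin is held and the gate is still home. Continuing to 50°.

Request:
carry_out --targets '[{"ax": 0.0, "ay": -1.2, "az": 0.0, "x": 0.003, "y": 0.0, "z": -0.007, "jaw": 0.0}, {"ax": 0.0, "ay": -2.4, "az": 0.0, "x": 0.007, "y": 0.0, "z": -0.0145, "jaw": 0.0}, {"ax": 0.0, "ay": -3.6, "az": 0.0, "x": 0.011, "y": 0.0, "z": -0.0215, "jaw": 0.0}, {"ax": 0.0, "ay": -4.9, "az": 0.0, "x": 0.015, "y": 0.0, "z": -0.0285, "jaw": 0.0}, {"ax": 0.0, "ay": -6.1, "az": 0.0, "x": 0.019, "y": 0.0, "z": -0.035, "jaw": 0.0}, {"ax": 0.0, "ay": -7.4, "az": 0.0, "x": 0.024, "y": 0.0, "z": -0.041, "jaw": 0.0}, {"ax": 0.0, "ay": -8.6, "az": 0.0, "x": 0.0285, "y": 0.0, "z": -0.0475, "jaw": 0.0}, {"ax": 0.0, "ay": -9.9, "az": 0.0, "x": 0.0335, "y": 0.0, "z": -0.053, "jaw": 0.0}, {"ax": 0.0, "ay": -10.9, "az": 0.0, "x": 0.038, "y": 0.0, "z": -0.058, "jaw": 0.0}, {"ax": 0.0, "ay": -11.9, "az": 0.0, "x": 0.0425, "y": 0.0, "z": -0.062, "jaw": 0.0}, {"ax": 0.0, "ay": -12.4, "az": 0.0, "x": 0.0445, "y": 0.0, "z": -0.064, "jaw": 0.0}, {"ax": 0.0, "ay": -12.4, "az": 0.0, "x": 0.0445, "y": 0.0, "z": -0.064, "jaw": 0.0}, {"ax": 0.0, "ay": -12.4, "az": 0.0, "x": 0.0445, "y": 0.0, "z": -0.064, "jaw": 0.0}, {"ax": 0.0, "ay": -12.4, "az": 0.0, "x": 0.0445, "y": 0.0, "z": -0.064, "jaw": 0.0}]'

```text
t: 8.73
eef_pos: [0.5414, 0.0507, 0.2861]
tcp_rot: [3.028, 0.198, -0.677]
wrist_force: [-3.9, -4.8, -1.2]
opening: 0.0119
grasp_force: 30.0
```

```bash
python3 m.py s5.png
```

```text
205 line deg 49.6 x range -0.027 0.111 about hinge 50.98
74 line deg 49.66 x range 0.019 0.109 about hinge 51.82
41 line deg 50.24 x range -0.001 0.059 about hinge 51.24
86 line deg 49.67 x range -0.03 0.087 about hinge 50.86
grip [0.0184 0.0778 0.3031] radius 0.1846 lid deg 49.47
[-3.2 -4.7 -1.7] 0.011848569663163682 30.00398597912863
30 [-0.0243 -0.0024  0.0559] [ 0.2  10.22 -0.09]
35 [-0.0197 -0.0024  0.0409] [ 0.2   7.72 -0.09]
40 [-0.0139 -0.0024  0.0263] [ 0.2   5.22 -0.1 ]
45 [-0.0068 -0.0023  0.0124] [ 0.19  2.72 -0.1 ]
48 [-0.002  -0.0023  0.0044] [ 0.19  1.22 -0.11]
49 [-0.0003 -0.0023  0.0018] [ 0.19  0.72 -0.11]
50 [ 0.0015 -0.0023 -0.0008] [ 0.19  0.22 -0.11]
51 [ 0.0033 -0.0023 -0.0034] [ 0.19 -0.28 -0.11]
52 [ 0.0051 -0.0023 -0.0059] [ 0.19 -0.78 -0.11]
53 [ 0.007  -0.0023 -0.0084] [ 0.19 -1.28 -0.11]
```

View pics/s5.png

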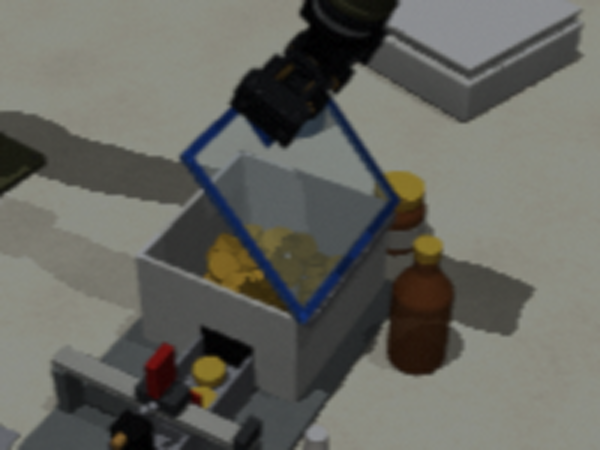

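The lid is open at about 49.6° (edge running from (187,157) to (303,320)), and the gate is home. A tiny nudge, then let it settle.

Request:
carry_out --targets '[{"ax": 0.0, "ay": 0.0, "az": 0.0, "x": 0.0008, "y": 0.001, "z": -0.001, "jaw": 0.0}, {"ax": 0.0, "ay": 0.0, "az": 0.0, "x": 0.0008, "y": 0.001, "z": -0.001, "jaw": 0.0}, {"ax": 0.0, "ay": 0.0, "az": 0.0, "x": 0.0008, "y": 0.001, "z": -0.001, "jaw": 0.0}, {"ax": 0.0, "ay": 0.0, "az": 0.0, "x": 0.0008, "y": 0.001, "z": -0.001, "jaw": 0.0}, {"ax": 0.0, "ay": 0.0, "az": 0.0, "x": 0.0008, "y": 0.001, "z": -0.001, "jaw": 0.0}, {"ax": 0.0, "ay": 0.0, "az": 0.0, "x": 0.0008, "y": 0.001, "z": -0.001, "jaw": 0.0}, {"ax": 0.0, "ay": 0.0, "az": 0.0, "x": 0.0008, "y": 0.001, "z": -0.001, "jaw": 0.0}, {"ax": 0.0, "ay": 0.0, "az": 0.0, "x": 0.0008, "y": 0.001, "z": -0.001, "jaw": 0.0}, {"ax": 0.0, "ay": 0.0, "az": 0.0, "x": 0.0008, "y": 0.001, "z": -0.001, "jaw": 0.0}, {"ax": 0.0, "ay": 0.0, "az": 0.0, "x": 0.0008, "y": 0.001, "z": -0.001, "jaw": 0.0}]'

```text
t: 9.67
eef_pos: [0.5425, 0.0508, 0.2868]
tcp_rot: [3.029, 0.2, -0.678]
wrist_force: [-5.4, -3.4, -2.5]
opening: 0.0117
grasp_force: 30.0
```

```bash
python3 m.py s6.png | head -6; python3 -c "
from h import *
a,W=snap('scene');h=cv2.cvtColor(a['color'],cv2.COLOR_RGB2HSV)
m=((h[...,0]<6)|(h[...,0]>174))&(h[...,1]>120)&(h[...,2]>40)
L=Rh.inv().apply(W[m]-O);L=L[(abs(L[:,1]+.15)<.03)&(L[:,2]>.12)&(L[:,2]<.17)];print(np.percentile(L,[3,50,97],axis=0)[:,0].round(4))"
```

```text
209 line deg 50.26 x range -0.026 0.11 about hinge 51.55
71 line deg 49.72 x range 0.019 0.109 about hinge 51.41
42 line deg 50.68 x range -0.0 0.064 about hinge 51.62
87 line deg 50.12 x range -0.028 0.087 about hinge 51.35
grip [0.0196 0.0777 0.3037] radius 0.1846 lid deg 49.88
[-4.1 -3.3 -1.6] 0.011654335415788744 29.999926103701
[0.0089 0.0162 0.0213]
```

The lid is steady at 50° and the gate is home, so I hand in.

```bash
python3 -c "
from rig import ctrl
print(ctrl.hand_in())"
```

```text
the job is handed in; nothing more can be done
None
```

The job is handed in: the gate was pushed to its hard stop first and stayed home, and the gripper is holding the lid by its fin at a measured 50° or so, with nothing else deliberately touched; the hand-in gave no verdict.

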